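# Set the guide bar flush on the copper blank and weight it down

### The arm

A 7-joint arm with a two-finger parallel gripper is mounted at the origin on the work surface. World frame = base frame: x ahead of the robot, y to its left, z up, the work surface at z = 0. Lengths are in m, angles in rad, forces in N, time in s.
With the tool pointing down it reaches from about 0.4 to 0.85 m from the base axis. Payload 4.5 kg.
Tool frame: the origin (TCP) lies on the mounting face of the last link; the fingertips stand 166 mm ahead of it and the grasp point (between the pads) lies 147 mm ahead of it; y points along the fingers, z is the direction in which the jaws open and shut, and the axes are right-handed (so a half turn about y gives the same grasp; the last joint's range is limited). The gripper opens to 88 mm and grips with 3 to 60 N. Pads are 18 mm wide; open, the fingers measure 123 mm over their backs; the gripper's body (75 mm by 187 mm) begins 45 mm behind the grasp point.
Start: joints at [-1.2, 0.689, -0.195, 1.565, 0.157, 0.902, -0.215], TCP at [0.207, 0.59, 0.405] pointing down, gripper open.
Joint ranges: [-3.01, 3.01], [-0.46, 2.08], [-1.47, 1.51], [0.13, 2.56], [-1, 4.14], [0.04, 2.09], [-2.66, 2.66]. Speed limits (rad/s): [2.57, 2.57, 3.14, 3.14, 3.14, 3.14, 3.14].

### API

Orientations are given as a unit quaternion [x, y, z, w].
In Python, from plant import r gives the robot as it stands.
- The arm moves only by the tool arm_command, never from a script. Its argument "deltas" is a list of rows, each an object of numbers: "dx", "dy", "dz": the shift along the tool's x, y, z each as a share of 1000 mm, from -1 to 1; "wx", "wy", "wz": the turn, a rotation vector about the tool's x, y, z each as a share of 45 degrees, from -1 to 1. In form: [{"dx": .., "dy": .., "dz": .., "wx": .., "wy": .., "wz": ..}, ...]. A call has exactly 5 rows; each row is the pose to reach, as a shift and turn from the pose commanded when the call began, along the tool's axes at that moment; what a row does not reach only later rows make up. A row lasts 1/10 s, in which the tool goes at most 50 mm and 8.59 degrees, less where a joint would pass 70% of its speed; a pose out of reach is approached as far as the arm can. A call with a number of a shift or a turn outside -1 to 1 is refused whole. A call with a gripper value outside its range is refused whole. "claw" is the opening, from -1 (shut) to 1 (fully open), set as the call begins (left out, the last holds). The fingers move at their own pace and stop on an object; "grip_force" is the grip in N (left out, the last holds). Time passes only in rows, so rows that repeat a pose let the fingers close, or fill a call up. It gives the time, the measured TCP pose, the force and the opening at its end, in the units of the state.
- r.get_state(): the state, without advancing time (a new reading comes with each control period).
- r.snapshot(name): name is "scene" or "side" or "wrist"; returns the picture (384x512x3 uint8, red, green, blue); there is no depth.
- r.get_calibration(name): a dict with "vertical_fov" (degrees; the focal length in pixels is half the picture's height over the tangent of half this angle, whatever the lens; pixels are square), "cx", "cy" (the principal point, pixels), "R" (3x3) and "t" (3): a world point X has camera coordinates R X + t. Camera axes: x right, y down, z forward; pixel columns grow to the right and rows downward; lengths in m; the calibration is good to about 2 mm. A picture is of the moment at which its call begins: read the wrist's pose just before it. get_calibration takes no time and is no camera call; for the wrist camera it gives the pose at the moment of the call.
- r.finish_job(): hands the job in, once; it reports no verdict.
The state is a dict: "clock": time; "q": joint angles; "qd": joint speeds; "joint_torque": joint torques, N m; "tool_pos": TCP position; "eef_rot": TCP orientation; "contact_force": force on the tool from outside, world axes, zero at the start; "moment": the same for the moment, N m; "opening": opening from 0.0 (shut) to 1.0 (fully open).
Only numpy, scipy, OpenCV 4.12 (cv2) and the standard library are available. Lean on these libraries where they do the work, as an engineer would, in place of code of your own. Each camera call takes 0.05 s, during which the arm holds its last target.

### The job

Get the copper blank ready for chasing its border: slide the steel guide bar over the iron plate, without lifting or tipping it, until its long face lies flush along its whole length against the edge of the copper-faced board that it faces. Then lower the brass sleeve weight over the bar's upright spigot all the way down onto the bar, without letting it drop, leaving the bar still flush. Leave the other things where they are.

Things in the scene. Friction and masses are not known exactly. Their poses are not given: they have to be found in the camera images.
- blank: Copper sheet 4 mm thick pinned with four brass nails on a beech backing board of the same outline; together 240 (x) x 130 (y) x 16 mm high, fixed to the flat iron bench plate (plate top at z = 10 mm). Origin: centre of its underside, on the plate; x along the 240 mm edges, z up.
- blank_edge (a point): Middle of the board's long edge face on its +y side, the one facing the guide bar, 8 mm above the iron plate. Axes as the blank's: x along the edge, y straight out of the edge face towards the bar.
- bar: Loose bright steel guide bar, 180 (x) x 34 (y) x 16 mm high, 0.7 kg, flat on the plate beside the board, nearly parallel to its edge. A dark spigot, 16 mm diameter, stands 34 mm tall in the middle of its top, the last 6 mm tapering to 8 mm diameter. Origin: centre of its underside; x along the bar, z up; the -y face goes against the board.
- bar_face_a (a point): Point on the bar's -y face, 5 mm from its +x end, 8 mm above its underside. Axes as the bar's.
- bar_face_b (a point): Point on the bar's -y face, 5 mm from its -x end, 8 mm above its underside. Axes as the bar's.
- spigot_base (a point): Foot of the spigot, on its axis, on the bar's top face (16 mm above the bar's underside). Axes as the bar's.
- spigot_top (a point): Top of the spigot, on its axis, 34 mm above the bar's top face.
- sleeve: Loose brass sleeve weight, a plain tube open at both ends: 34 mm outside, 20 mm bore, 45 mm tall, about 0.24 kg, standing upright on the iron plate. Origin: centre of its underside; z along its axis.
- tin: Bystander: closed green tin, 50 mm diameter, 60 mm tall, standing on the plate. Origin: centre of its underside.
- dolly: Bystander: dark steel mushroom-headed dolly, head 58 mm diameter, foot 40 mm, 64 mm tall, standing on the plate. Origin: centre of its underside.
- disc: Bystander: flat copper disc, 120 mm diameter, 4 mm thick, on the plate. Origin: centre of its underside.
- mallet: Bystander: hornbeam raising mallet lying on the plate, pear-shaped head 122 mm long (along y), up to 64 mm thick, handle 250 mm along -x. Origin: on the plate under the head.
- punch0: Bystander: blued steel chasing punch, 118 mm long along x, 10 mm square, lying on the plate. Origin: centre of the thick part's underside.
- punch1: Bystander: a second such punch.
- punch2: Bystander: a third such punch.
Mind the look-alikes: they are no part of the job. Of the things shaped like the sleeve, the brass one is meant.

How it is judged:
On the way:
1. the guide bar lies flush against the board's edge while the sleeve is still off the spigot (y of bar_face_a in the frame of blank_edge between -0.003 and 0.002 m and x of bar_face_a in the frame of blank_edge between -0.12 and 0.12 m and y of bar_face_b in the frame of blank_edge between -0.003 and 0.002 m and x of bar_face_b in the frame of blank_edge between -0.12 and 0.12 m and horizontal distance between sleeve and spigot_base above 0.04 m), for 0.3 s.
At the end, for the whole second after the job is handed in: Both ends of the bar's face are within 2 mm of the board's edge face and lie on the edge's 240 mm length; the bar is flat on the plate; the sleeve stands upright on the bar around the spigot, within 3 mm of fully down; all at rest (y of bar_face_a in the frame of blank_edge between -0.003 and 0.002 m and x of bar_face_a in the frame of blank_edge between -0.12 and 0.12 m and y of bar_face_b in the frame of blank_edge between -0.003 and 0.002 m and x of bar_face_b in the frame of blank_edge between -0.12 and 0.12 m and horizontal distance between sleeve and spigot_base below 0.005 m and z of sleeve in the frame of spigot_base between -0.003 and 0.003 m and angle between sleeve's own z axis and vertical below 0.08 rad and angle between bar's own z axis and vertical below 0.04 rad and height (world z) of bar below 0.013 m and linear speed of each of bar, sleeve below 0.01 m/s); the robot touches nothing.
It fails at once if the guide bar is lifted more than 10 mm off the plate or tipped more than about 9 degrees (height (world z) of bar above 0.02 m or angle between bar's own z axis and vertical above 0.15 rad).
It fails at once if the sleeve drops along the spigot (faster than 0.35 m/s) (horizontal distance between sleeve and spigot_base below 0.008 m and z of sleeve in the frame of spigot_base below 0.036 m and linear speed of sleeve above 0.35 m/s).
It fails at once if a bystander is moved more than 30 mm (distance of any of tin, dolly, disc, mallet, punch0, punch1, punch2 from where it was at the start of the episode above 0.03 m).
It also fails if it takes over 58 s, if anything falls off the work surface, if the arm or the gripper's body presses on something with over 40 N, if the wrist force passes 120 N, or if a joint passes its speed limit or range.

## Working session

There is one attempt and no reset: what is moved stays moved. The work goes in short steps, Python scripts to look and compute and a tool call to move; the robot and the scene stay as the last step left them, time stands still between calls to the robot, and variables do not carry over. Pictures are saved under pics/ and viewed, and the job is handed in when it is done.

Besides the shell and the picture viewer there is one more tool, called as name(argument=value, ...), one argument or row to a line, values as JSON. arm_command: Moves the arm, as the interface text tells. Shift numbers are shares of 1000 mm and turn numbers shares of 45 degrees, none past 1 either way. Its arguments: {"type":"object","properties":{"deltas":{"type":"array","items":{"type":"object","properties":{"dx":{"type":"number","minimum":-1,"maximum":1},"dy":{"type":"number","minimum":-1,"maximum":1},"dz":{"type":"number","minimum":-1,"maximum":1},"wx":{"type":"number","minimum":-1,"maximum":1},"wy":{"type":"number","minimum":-1,"maximum":1},"wz":{"type":"number","minimum":-1,"maximum":1}}}},"claw":{"type":"number"},"grip_force":{"type":"number"}},"required":["deltas"]}

```bash
ls; mkdir -p pics; python3 - <<'E'
from plant import r
import cv2
s=r.get_state();print({k:(s[k]) for k in s})
for n in ["scene","side","wrist"]:
    c=r.get_calibration(n);print(n,c)
    cv2.imwrite(f"pics/{n}0.png",r.snapshot(n)[:,:,::-1])
E
```

```text
pics
{'clock': 0.0, 'q': array([-1.20015437,  0.68999263, -0.19449675,  1.56633407,  0.15729583,
        0.90250539, -0.21512957]), 'qd': array([-0.00099844, -0.00068477, -0.00030565, -0.00165093, -0.00058822,
       -0.00076968, -0.00066103]), 'joint_torque': array([-2.11457968e-04, -5.27543521e+01, -1.26676697e+00, -1.53433353e+01,
       -5.26316394e-02,  6.30933748e-03,  1.69477157e-04]), 'tool_pos': array([0.20649287, 0.5895574 , 0.40390658]), 'eef_rot': array([ 0.69775472, -0.11857608,  0.11845632, -0.69645256]), 'contact_force': array([-0.15592584,  0.134804  , -0.02758774]), 'moment': array([ 0.00677471, -0.02929787,  0.03846507]), 'opening': 1.0043181670181087}
scene {'vertical_fov': 45.041341495426934, 'cx': 255.59462948148055, 'cy': 195.67342249055625, 'R': array([[ 0.59143755,  0.80633236,  0.00545423],
       [ 0.42182756, -0.30362787, -0.85432524],
       [-0.68721403,  0.50758078, -0.51971014]]), 't': array([-0.43176639, -0.12249617,  1.42262309])}
side {'vertical_fov': 47.06417689978832, 'cx': 255.85134816208677, 'cy': 184.3646266732157, 'R': array([[ 0.77789622, -0.62835889, -0.00652452],
       [-0.48146741, -0.58931095, -0.64876941],
       [ 0.40381505,  0.50781661, -0.76095709]]), 't': array([-0.36744004,  0.37073272,  0.78260605])}
wrist {'vertical_fov': 63.064529771297494, 'cx': 252.85786000643932, 'cy': 191.58990544890764, 'R': array([[ 0.3311126 ,  0.94358853, -0.00226454],
       [ 0.90280546, -0.31610171,  0.29158533],
       [ 0.27442074, -0.09859202, -0.95654214]]), 't': array([-0.62409767, -0.03980512,  0.3905633 ])}
```

View pics/scene0.png

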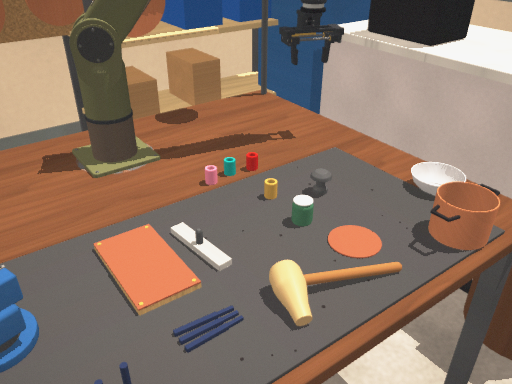

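View pics/side0.png

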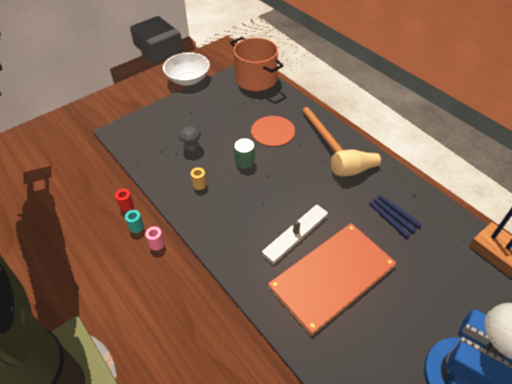

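View pics/wrist0.png

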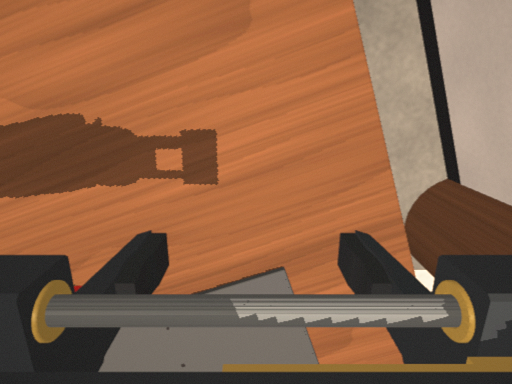

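The bar, with its spigot, sits beside the copper board (scene about (200,245), side about (295,234)). The yellow brass sleeve is at scene (271,188) and side (198,179). Next I'll enlarge both areas.

```bash
python3 - <<'E'
import cv2
a=cv2.imread("pics/scene0.png");b=cv2.imread("pics/side0.png")
cv2.imwrite("pics/c1.png",cv2.resize(a[215:315,85:245],None,fx=5,fy=5,interpolation=cv2.INTER_CUBIC))
cv2.imwrite("pics/c2.png",cv2.resize(b[200:340,255:405],None,fx=4,fy=4,interpolation=cv2.INTER_CUBIC))
x=cv2.resize(a[165:225,250:330],None,fx=6,fy=6,interpolation=cv2.INTER_CUBIC)
y=cv2.resize(b[150:210,180:240],None,fx=5,fy=6,interpolation=cv2.INTER_CUBIC)
cv2.imwrite("pics/c3.png",cv2.hconcat([x,y]))
E
```

```text
(no output)
```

View pics/c1.png

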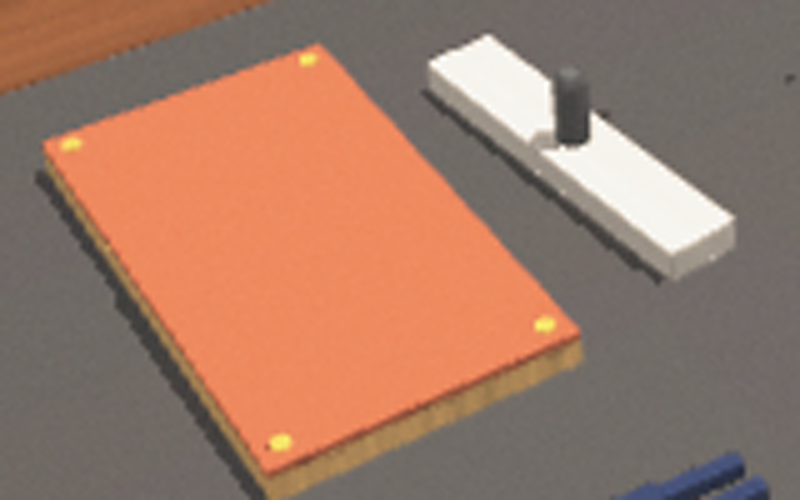

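View pics/c2.png

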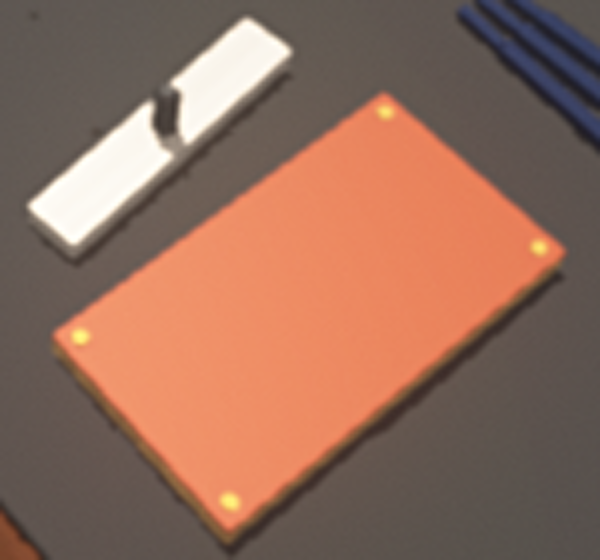

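View pics/c3.png

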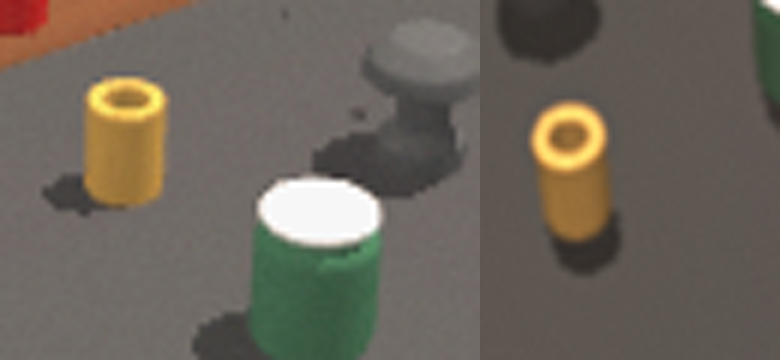

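```bash
cat > h.py <<'E'
import numpy as np
def ray(c,p,z,k=0.0):
    f=192/np.tan(np.radians(c["vertical_fov"])/2)
    d=np.array([(p[0]-c["cx"])/f,(p[1]-c["cy"])/f,1.])
    R=np.array(c["R"]);o=-R.T@c["t"];w=R.T@d
    return (o+(z-o[2])/w[2]*w)
def proj(c,X):
    f=192/np.tan(np.radians(c["vertical_fov"])/2)
    v=np.array(c["R"])@np.array(X)+c["t"]; return np.array([f*v[0]/v[2]+c["cx"],f*v[1]/v[2]+c["cy"]])
E
python3 - <<'E'
from plant import r
from h import *
np.set_printoptions(precision=4,suppress=True)
A=r.get_calibration("scene");B=r.get_calibration("side")
def sc(p):return (p[0]/5+85,p[1]/5+215)
def sd(p):return (p[0]/4+255,p[1]/4+200)
for nm,P in dict(board=[(45,148),(320,44),(580,332),(268,472)],bar=[(430,65),(488,35),(735,220),(673,255)]).items():
    Q=np.array([ray(A,sc(p),.026) for p in P]);print("scene",nm,Q[:,:2].tolist() and Q[:,:2],Q.mean(0)[:2],[np.linalg.norm(Q[i]-Q[i-1]) for i in range(4)],[np.degrees(np.arctan2(*(Q[i]-Q[i-1])[[1,0]])) for i in range(4)])
for nm,P in dict(board=[(230,535),(55,340),(383,92),(565,250)],bar=[(72,248),(28,208),(247,15),(292,50)]).items():
    Q=np.array([ray(B,sd(p),.026) for p in P]);print("side",nm,Q[:,:2],Q.mean(0)[:2],[np.linalg.norm(Q[i]-Q[i-1]) for i in range(4)],[np.degrees(np.arctan2(*(Q[i]-Q[i-1])[[1,0]])) for i in range(4)])
print("sleeve",ray(A,(125/6+250,98/6+165),.055),ray(B,(90/5+180,135/6+150),.055))
print("sp top",ray(A,sc((569,72)),.060),ray(B,sd((160,92)),.060))
E
```

```text
scene board [[ 0.4368 -0.2173]
 [ 0.4338 -0.0874]
 [ 0.6733 -0.0903]
 [ 0.6718 -0.2195]] [ 0.5539 -0.1536] [np.float64(0.2350639153563271), np.float64(0.1299473363772086), np.float64(0.23959124612679494), np.float64(0.12919996259908342)] [np.float64(179.47291240848077), np.float64(91.3393933980499), np.float64(-0.6894070895507397), np.float64(-90.65743232744882)]
scene bar [[ 0.4783 -0.0541]
 [ 0.4725 -0.0212]
 [ 0.6517 -0.0034]
 [ 0.6555 -0.0362]] [ 0.5645 -0.0287] [np.float64(0.17809619085413186), np.float64(0.033453921554758556), np.float64(0.1800862712912925), np.float64(0.03303534495593613)] [np.float64(-174.21745382685245), np.float64(100.04993680138226), np.float64(5.677678904586066), np.float64(-83.350983002563)]
side board [[ 0.4286 -0.2227]
 [ 0.4296 -0.0946]
 [ 0.6699 -0.0934]
 [ 0.6691 -0.2228]] [ 0.5493 -0.1584] [np.float64(0.2405669906331285), np.float64(0.12816644845920064), np.float64(0.24029874667112955), np.float64(0.12940609127882136)] [np.float64(179.9729656274162), np.float64(89.53819049742515), np.float64(0.26896892514354737), np.float64(-90.33745457080954)]
side bar [[ 0.4705 -0.0596]
 [ 0.4681 -0.0263]
 [ 0.6491 -0.0061]
 [ 0.6513 -0.0405]] [ 0.5598 -0.0331] [np.float64(0.18178489684996607), np.float64(0.03339777795646541), np.float64(0.18208093233591077), np.float64(0.03450015978696167)] [np.float64(-173.96621275062566), np.float64(94.11200920534054), np.float64(6.377483211147377), np.float64(-86.31308905832634)]
sleeve [0.481  0.2305 0.055 ] [0.4783 0.2257 0.055 ]
sp top [ 0.5626 -0.0283  0.06  ] [ 0.5555 -0.0313  0.06  ]
```

```bash
cat >> h.py <<'E'
from scipy.spatial.transform import Rotation as Ro
def goal(r,pos,jaw_deg,prev=None):
    """deltas to TCP pos, tool y down, tool z (jaw) at world angle jaw_deg mod 180 (nearest)"""
    s=r.get_state() if prev is None else prev
    R=Ro.from_quat(s["eef_rot"]).as_matrix()
    best=None
    for a in (jaw_deg,jaw_deg+180):
        t=np.radians(a);z=np.array([np.cos(t),np.sin(t),0]);y=np.array([0,0,-1.]);x=np.cross(y,z)
        G=np.stack([x,y,z],1);w=Ro.from_matrix(R.T@G).as_rotvec(degrees=True)
        if best is None or np.linalg.norm(w)<np.linalg.norm(best):best=w
    d=R.T@(np.array(pos)-s["tool_pos"])
    print("d",np.round(d,4),"w",np.round(best/45,4))
E
python3 - <<'E'
from plant import r
from h import *
np.set_printoptions(precision=4,suppress=True)
s=r.get_state();print(Ro.from_quat(s["eef_rot"]).as_matrix())
goal(r,[.562,.04,.40],0);goal(r,[.48,.10,.45],0)
A=r.get_calibration("scene");B=r.get_calibration("side")
print("tin",ray(A,(303,201),.07),ray(B,(244,147),.07),"dolly",ray(A,(320,175),.074),ray(B,(189,133),.074))
E
```

```text
[[ 0.9438 -0.0004  0.3304]
 [-0.3304 -0.0014  0.9438]
 [ 0.0001 -1.     -0.0014]]
d [ 0.5171  0.0047 -0.4013] w [0.0015 1.5712 0.0013]
d [ 0.4199 -0.0453 -0.3718] w [0.0015 1.5712 0.0013]
tin [0.6181 0.2177 0.07  ] [0.6067 0.2119 0.07  ] dolly [0.5542 0.3305 0.074 ] [0.5279 0.3358 0.074 ]
```

arm_command(
  deltas=[
    {"dx": 0.26, "dz": -0.2, "wy": 0.8},
    {"dx": 0.26, "dz": -0.2, "wy": 0.8},
    {"dx": 0.26, "dz": -0.2, "wy": 0.8},
    {"dx": 0.26, "dz": -0.2, "wy": 0.8},
    {"dx": 0.26, "dz": -0.2, "wy": 0.8},
  ],
)

```text
invalid input at $.deltas[0]: expected keys dx, dy, dz, wx, wy, wz
```

```bash
python3 - <<'E'
from plant import r
from h import *
import cv2
s=r.get_state();c=r.get_calibration("wrist");print(s["clock"],s["tool_pos"],-np.array(c["R"]).T@c["t"])
cv2.imwrite("pics/w1.png",r.snapshot("wrist")[:,:,::-1])
goal(r,[.50,.10,.42],0)
E
```

```text
0.15 [0.2065034  0.58963842 0.40408872] [0.13541526 0.61487117 0.38389384]
d [ 0.4388 -0.0153 -0.3653] w [1.2000e-03 1.5713e+00 1.0000e-03]
```

arm_command(
  deltas=[
    {"dx": 0.26, "dy": 0, "dz": -0.2, "wx": 0, "wy": 0.8, "wz": 0},
    {"dx": 0.26, "dy": 0, "dz": -0.2, "wx": 0, "wy": 0.8, "wz": 0},
    {"dx": 0.26, "dy": 0, "dz": -0.2, "wx": 0, "wy": 0.8, "wz": 0},
    {"dx": 0.26, "dy": 0, "dz": -0.2, "wx": 0, "wy": 0.8, "wz": 0},
    {"dx": 0.26, "dy": 0, "dz": -0.2, "wx": 0, "wy": 0.8, "wz": 0},
  ],
)

```text
clock: 0.7
tool_pos: [0.3439, 0.3789, 0.4048]
eef_rot: [-0.626, 0.329, -0.329, 0.626]
contact_force: [1.6, 0.4, -0.2]
opening: 0.998
```

```bash
python3 - <<'E'
from plant import r
from h import *
import cv2
s=r.get_state();c=r.get_calibration("wrist");print(s["clock"],s["tool_pos"],-np.array(c["R"]).T@c["t"])
goal(r,[.55,.11,.35],0)
E
```

```text
0.7 [0.3438543  0.37888638 0.40481024] [0.30118786 0.44123597 0.38456976]
d [0.3383 0.0549 0.0175] w [-7.000e-04  7.668e-01  2.000e-04]
```

arm_command(
  deltas=[
    {"dx": 0.34, "dy": 0.055, "dz": 0.018, "wx": 0, "wy": 0.767, "wz": 0},
    {"dx": 0.34, "dy": 0.055, "dz": 0.018, "wx": 0, "wy": 0.767, "wz": 0},
    {"dx": 0.34, "dy": 0.055, "dz": 0.018, "wx": 0, "wy": 0.767, "wz": 0},
    {"dx": 0.34, "dy": 0.055, "dz": 0.018, "wx": 0, "wy": 0.767, "wz": 0},
    {"dx": 0.34, "dy": 0.055, "dz": 0.018, "wx": 0, "wy": 0.767, "wz": 0},
  ],
)

```text
clock: 1.2
tool_pos: [0.4951, 0.184, 0.3645]
eef_rot: [-0.5, 0.5, -0.5, 0.5]
contact_force: [1.1, 0.4, -0.4]
opening: 0.999
```

```bash
python3 - <<'E'
from plant import r
from h import *
s=r.get_state();print(s["clock"],s["tool_pos"])
goal(r,[.555,.11,.32],0)
E
```

```text
1.2 [0.49512589 0.18399205 0.36454657]
d [0.074  0.0446 0.0598] w [-0.0004  0.0007  0.0001]
```

arm_command(
  deltas=[
    {"dx": 0.074, "dy": 0.044, "dz": 0.06, "wx": 0, "wy": 0, "wz": 0},
    {"dx": 0.074, "dy": 0.044, "dz": 0.06, "wx": 0, "wy": 0, "wz": 0},
    {"dx": 0.074, "dy": 0.044, "dz": 0.06, "wx": 0, "wy": 0, "wz": 0},
    {"dx": 0.074, "dy": 0.044, "dz": 0.06, "wx": 0, "wy": 0, "wz": 0},
    {"dx": 0.074, "dy": 0.044, "dz": 0.06, "wx": 0, "wy": 0, "wz": 0},
  ],
)

```text
clock: 1.7
tool_pos: [0.5539, 0.113, 0.321]
eef_rot: [-0.501, 0.499, -0.498, 0.501]
contact_force: [0.1, 1.3, -0.1]
opening: 1.001
```

```bash
python3 - <<'E'
from plant import r
from h import *
import cv2,pickle
s=r.get_state();c=r.get_calibration("wrist");pickle.dump(c,open("w1.pkl","wb"));print(s["clock"],s["tool_pos"],-np.array(c["R"]).T@c["t"])
cv2.imwrite("pics/w1.png",r.snapshot("wrist")[:,:,::-1])
E
```

```text
1.7 [0.55388104 0.11298711 0.32100666] [0.55338923 0.18861317 0.30088681]
```

View pics/w1.png

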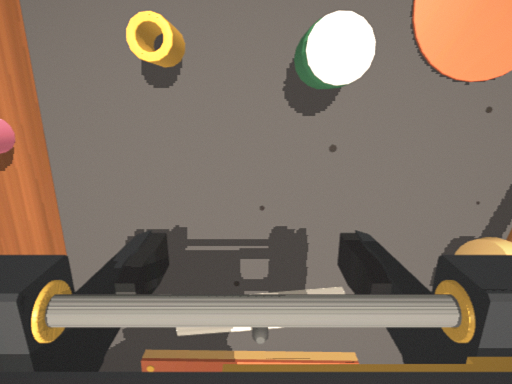

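The wrist view shows the sleeve's top ring at about (152,38). The bar is partly hidden behind the gripper's rod, with the spigot at about (260,335).

```bash
python3 - <<'E'
import cv2
a=cv2.imread("pics/w1.png")
x=cv2.resize(a[280:384,130:370],None,fx=3,fy=3,interpolation=cv2.INTER_CUBIC)
y=cv2.resize(a[0:80,110:350],None,fx=3,fy=3,interpolation=cv2.INTER_CUBIC)
cv2.imwrite("pics/w1c.png",cv2.vconcat([x,y]))
E
```

```text
(no output)
```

View pics/w1c.png

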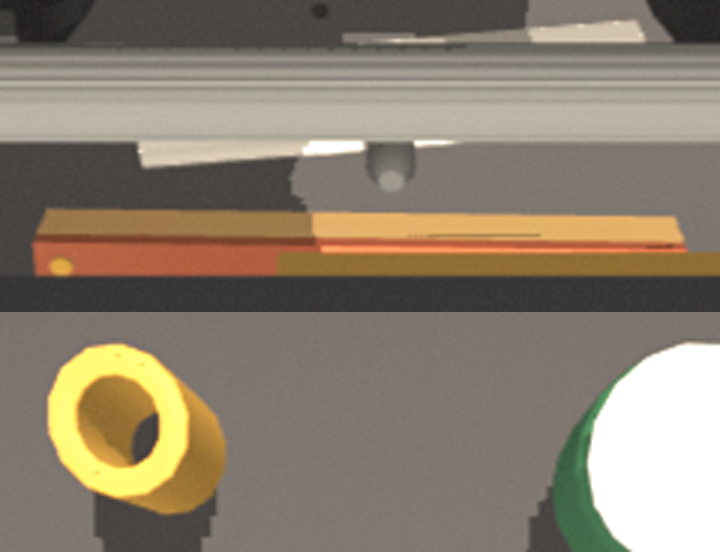

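```bash
python3 - <<'E'
import pickle
from h import *
np.set_printoptions(precision=4,suppress=True)
c=pickle.load(open("w1.pkl","rb"))
u=lambda p:(p[0]/3+130,p[1]/3+280)
for n,p,z in [("sp top",(391,180),.06),("bd",(45,208),.01),("bd",(680,217),.01),("bdT",(35,237),.026),("bdT",(687,247),.026),("bar-x-y",(142,168),.026),("bar+x+y",(638,20),.01),("bar+x+yT",(646,41),.026)]:
    print(n,ray(c,u(p),z))
for p in [(118,109)]: print("sleeve",ray(c,(p[0]/3+110,p[1]/3),.055))
E
```

```text
sp top [ 0.5613 -0.0302  0.06  ]
bd [ 0.4308 -0.0893  0.01  ]
bd [ 0.674  -0.0924  0.01  ]
bdT [ 0.4326 -0.0871  0.026 ]
bdT [ 0.6713 -0.0906  0.026 ]
bar-x-y [ 0.4737 -0.0563  0.026 ]
bar+x+y [ 0.6502 -0.0055  0.01  ]
bar+x+yT [ 0.6483 -0.0031  0.026 ]
sleeve [0.4792 0.2295 0.055 ]
```

```bash
python3 - <<'E'
from plant import r
from h import *
s=r.get_state();print(s["clock"],s["tool_pos"])
goal(r,[.557,.03,.182],-0.4)
E
```

```text
1.75 [0.5537518  0.11352029 0.3212626 ]
d [0.0838 0.1391 0.0028] w [ 0.0003  0.0167 -0.002 ]
```

arm_command(
  deltas=[
    {"dx": 0.083, "dy": 0.1, "dz": 0.002, "wx": 0, "wy": 0.012, "wz": 0},
    {"dx": 0.083, "dy": 0.1, "dz": 0.002, "wx": 0, "wy": 0.012, "wz": 0},
    {"dx": 0.083, "dy": 0.13, "dz": 0.002, "wx": 0, "wy": 0.012, "wz": 0},
    {"dx": 0.083, "dy": 0.139, "dz": 0.002, "wx": 0, "wy": 0.012, "wz": 0},
    {"dx": 0.083, "dy": 0.139, "dz": 0.002, "wx": 0, "wy": 0.012, "wz": 0},
  ],
)

```text
clock: 2.25
tool_pos: [0.5559, 0.0302, 0.1807]
eef_rot: [-0.5, 0.502, -0.5, 0.498]
contact_force: [-1.1, 0.2, 0.2]
opening: 0.998
```

arm_command(
  deltas=[
    {"dx": 0, "dy": 0, "dz": 0, "wx": 0, "wy": 0, "wz": 0},
    {"dx": 0, "dy": 0, "dz": 0, "wx": 0, "wy": 0, "wz": 0},
    {"dx": 0, "dy": 0, "dz": 0, "wx": 0, "wy": 0, "wz": 0},
    {"dx": 0, "dy": 0, "dz": 0, "wx": 0, "wy": 0, "wz": 0},
    {"dx": 0, "dy": 0, "dz": 0, "wx": 0, "wy": 0, "wz": 0},
  ],
)

```text
clock: 2.75
tool_pos: [0.557, 0.0289, 0.1825]
eef_rot: [0.498, -0.501, 0.502, -0.499]
contact_force: [0.4, 0.3, 0.8]
opening: 0.997
```

```bash
python3 - <<'E'
from plant import r
from h import *
import cv2
s=r.get_state();print(s["clock"],s["tool_pos"],s["contact_force"])
goal(r,[.557,.03,.182],-0.4)
a=r.snapshot("scene")[:,:,::-1];b=r.snapshot("side")[:,:,::-1]
x=cv2.resize(a[180:300,100:260],None,fx=2.5,fy=2.5);y=cv2.resize(b[160:280,240:400],None,fx=2.5,fy=2.5)
cv2.imwrite("pics/d1.png",cv2.hconcat([x,y]))
E
```

```text
2.75 [0.55697475 0.02892825 0.18254901] [0.40031094 0.26633432 0.79690658]
d [-0.0011  0.0005  0.    ] w [-0.0015  0.0017 -0.0004]
```

View pics/d1.png

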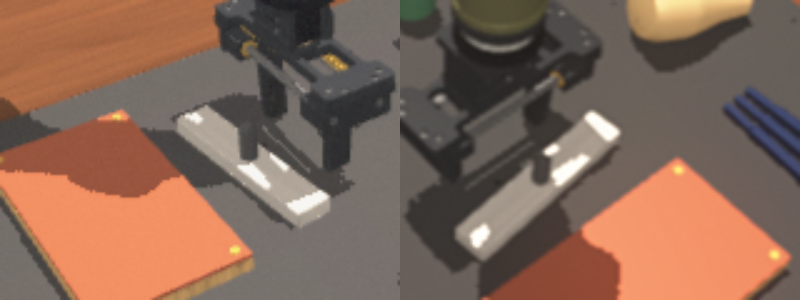

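The fingers are behind the bar's +y face and just above the plate. I'll push towards −y.

arm_command(
  deltas=[
    {"dx": 0.008, "dy": 0, "dz": 0, "wx": 0, "wy": 0, "wz": 0},
    {"dx": 0.016, "dy": 0, "dz": 0, "wx": 0, "wy": 0, "wz": 0},
    {"dx": 0.024, "dy": 0, "dz": 0, "wx": 0, "wy": 0, "wz": 0},
    {"dx": 0.032, "dy": 0, "dz": 0, "wx": 0, "wy": 0, "wz": 0},
    {"dx": 0.04, "dy": 0, "dz": 0, "wx": 0, "wy": 0, "wz": 0},
  ],
)

```text
clock: 3.35
tool_pos: [0.5567, -0.0115, 0.1818]
eef_rot: [-0.498, 0.502, -0.501, 0.499]
contact_force: [0.3, 3.7, 0.4]
opening: 0.996
```

arm_command(
  deltas=[
    {"dx": 0.005, "dy": 0, "dz": 0, "wx": 0, "wy": 0, "wz": 0},
    {"dx": 0.01, "dy": 0, "dz": 0, "wx": 0, "wy": 0, "wz": 0},
    {"dx": 0.015, "dy": 0, "dz": 0, "wx": 0, "wy": 0, "wz": 0},
    {"dx": 0.02, "dy": 0, "dz": 0, "wx": 0, "wy": 0, "wz": 0},
    {"dx": 0.025, "dy": 0, "dz": 0, "wx": 0, "wy": 0, "wz": 0},
  ],
)

```text
clock: 3.85
tool_pos: [0.5563, -0.0366, 0.1818]
eef_rot: [-0.499, 0.502, -0.501, 0.499]
contact_force: [-0.8, 4.7, -0.5]
opening: 0.998
```

```bash
python3 - <<'E'
from plant import r
from h import *
import cv2
s=r.get_state();print(s["clock"],s["tool_pos"],s["contact_force"],s["moment"])
a=r.snapshot("scene")[:,:,::-1];b=r.snapshot("side")[:,:,::-1]
x=cv2.resize(a[180:300,100:260],None,fx=2.5,fy=2.5);y=cv2.resize(b[160:280,240:400],None,fx=2.5,fy=2.5)
cv2.imwrite("pics/d2.png",cv2.hconcat([x,y]))
E
```

```text
3.85 [ 0.55626697 -0.03660301  0.18179882] [-0.84134608  4.74219956 -0.52258789] [ 0.62832451 -0.01215468  0.02847652]
```

View pics/d2.png

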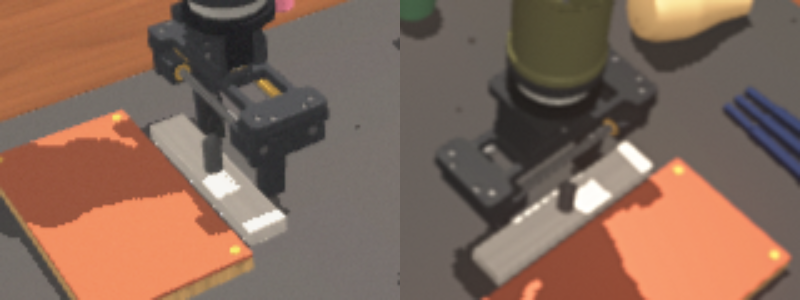

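arm_command(
  deltas=[
    {"dx": 0.002, "dy": 0, "dz": 0, "wx": 0, "wy": 0, "wz": 0},
    {"dx": 0.004, "dy": 0, "dz": 0, "wx": 0, "wy": 0, "wz": 0},
    {"dx": 0.006, "dy": 0, "dz": 0, "wx": 0, "wy": 0, "wz": 0},
    {"dx": 0.008, "dy": 0, "dz": 0, "wx": 0, "wy": 0, "wz": 0},
    {"dx": 0.01, "dy": 0, "dz": 0, "wx": 0, "wy": 0, "wz": 0},
  ],
)

```text
clock: 4.45
tool_pos: [0.5563, -0.0461, 0.1819]
eef_rot: [-0.498, 0.502, -0.501, 0.499]
contact_force: [-0.2, 10.0, 2.0]
opening: 0.998
```

arm_command(
  deltas=[
    {"dx": 0.001, "dy": 0, "dz": 0, "wx": 0, "wy": 0, "wz": 0},
    {"dx": 0.002, "dy": 0, "dz": 0, "wx": 0, "wy": 0, "wz": 0},
    {"dx": 0.003, "dy": 0, "dz": 0, "wx": 0, "wy": 0, "wz": 0},
    {"dx": 0.003, "dy": 0, "dz": 0, "wx": 0, "wy": 0, "wz": 0},
    {"dx": 0.003, "dy": 0, "dz": 0, "wx": 0, "wy": 0, "wz": 0},
  ],
)

```text
clock: 4.95
tool_pos: [0.5564, -0.0467, 0.1819]
eef_rot: [-0.497, 0.503, -0.5, 0.5]
contact_force: [-0.4, 10.0, 1.5]
opening: 1.001
```

arm_command(
  deltas=[
    {"dx": 0.002, "dy": 0, "dz": 0, "wx": 0, "wy": 0, "wz": 0},
    {"dx": 0.004, "dy": 0, "dz": 0, "wx": 0, "wy": 0, "wz": 0},
    {"dx": 0.006, "dy": 0, "dz": 0, "wx": 0, "wy": 0, "wz": 0},
    {"dx": 0.006, "dy": 0, "dz": 0, "wx": 0, "wy": 0, "wz": 0},
    {"dx": 0.006, "dy": 0, "dz": 0, "wx": 0, "wy": 0, "wz": 0},
  ],
)

```text
clock: 5.45
tool_pos: [0.5565, -0.0481, 0.1819]
eef_rot: [-0.496, 0.504, -0.498, 0.502]
contact_force: [-0.2, 20.2, 2.8]
opening: 1.002
```

```bash
python3 - <<'E'
from plant import r
from h import *
import cv2
s=r.get_state();print(s["clock"],s["tool_pos"],s["contact_force"],s["moment"])
print(Ro.from_quat(s["eef_rot"]).as_matrix()[:,2])
a=r.snapshot("scene")[:,:,::-1];b=r.snapshot("side")[:,:,::-1]
cv2.imwrite("pics/d3s.png",a);cv2.imwrite("pics/d3d.png",b)
x=cv2.resize(a[215:300,120:220],None,fx=4,fy=4,interpolation=cv2.INTER_CUBIC);y=cv2.resize(b[210:295,260:360],None,fx=4,fy=4,interpolation=cv2.INTER_CUBIC)
cv2.imwrite("pics/d3.png",cv2.hconcat([x,y]))
E
```

```text
5.45 [ 0.55647294 -0.04807741  0.18191246] [-0.15298665 20.1792068   2.75001656] [ 4.22339401  0.3614211  -1.15486532]
[ 9.99993256e-01 -3.65519120e-03 -3.56972713e-04]
```

View pics/d3.png

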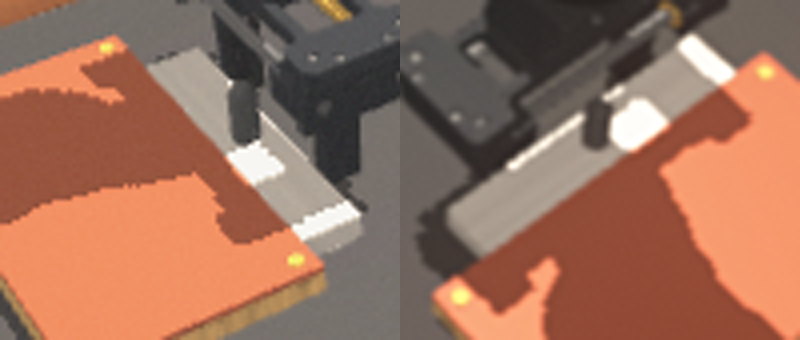

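Both views show the seam closed, but the moment suggests only the −x finger is pressing. A slight yaw will press the +x end as well.

arm_command(
  deltas=[
    {"dx": 0, "dy": 0, "dz": 0, "wx": 0, "wy": 0.02, "wz": 0},
    {"dx": 0, "dy": 0, "dz": 0, "wx": 0, "wy": 0.04, "wz": 0},
    {"dx": 0, "dy": 0, "dz": 0, "wx": 0, "wy": 0.06, "wz": 0},
    {"dx": 0, "dy": 0, "dz": 0, "wx": 0, "wy": 0.06, "wz": 0},
    {"dx": 0, "dy": 0, "dz": 0, "wx": 0, "wy": 0.06, "wz": 0},
  ],
)

```text
clock: 6.05
tool_pos: [0.5568, -0.0469, 0.1818]
eef_rot: [-0.487, 0.513, -0.507, 0.493]
contact_force: [0.5, 20.8, 2.3]
opening: 0.999
```

```bash
python3 - <<'E'
from plant import r
from h import *
s=r.get_state();print(s["clock"],s["tool_pos"],s["contact_force"],s["moment"])
print(Ro.from_quat(s["eef_rot"]).as_matrix()[:,2])
E
```

```text
6.05 [ 0.55677626 -0.04690592  0.18184446] [ 0.4958119  20.76078665  2.34618973] [4.30931718e+00 2.87053537e-03 1.11756087e+00]
[ 9.99210613e-01 -3.97259053e-02 -6.39437115e-05]
```

arm_command(
  deltas=[
    {"dx": -0.015, "dy": 0, "dz": 0, "wx": 0, "wy": 0, "wz": 0},
    {"dx": -0.035, "dy": 0, "dz": 0, "wx": 0, "wy": 0, "wz": 0},
    {"dx": -0.06, "dy": -0.02, "dz": 0, "wx": 0, "wy": -0.05, "wz": 0},
    {"dx": -0.09, "dy": -0.06, "dz": 0, "wx": 0, "wy": -0.05, "wz": 0},
    {"dx": -0.12, "dy": -0.1, "dz": 0, "wx": 0, "wy": -0.05, "wz": 0},
  ],
)

```text
clock: 6.55
tool_pos: [0.5626, 0.0632, 0.2825]
eef_rot: [0.497, -0.504, 0.505, -0.495]
contact_force: [0.7, 0.2, -0.8]
opening: 0.998
```

```bash
python3 - <<'E'
from plant import r
from h import *
import cv2
s=r.get_state();print(s["clock"],s["tool_pos"],s["contact_force"],s["moment"])
a=r.snapshot("scene")[:,:,::-1];b=r.snapshot("side")[:,:,::-1]
cv2.imwrite("pics/e.png",a);cv2.imwrite("pics/ed.png",b)
x=cv2.resize(a[215:300,120:220],None,fx=4,fy=4,interpolation=cv2.INTER_CUBIC);y=cv2.resize(b[210:295,260:360],None,fx=4,fy=4,interpolation=cv2.INTER_CUBIC)
cv2.imwrite("pics/e1.png",cv2.hconcat([x,y]))
goal(r,[.4795,.18,.30],0)
E
```

```text
6.55 [0.56257316 0.06320825 0.28252344] [ 0.72845076  0.17035166 -0.75960792] [-0.09034559  0.01719586 -0.0490685 ]
d [-0.111  -0.014  -0.0862] w [-0.0133 -0.0121 -0.0041]
```

View pics/e1.png

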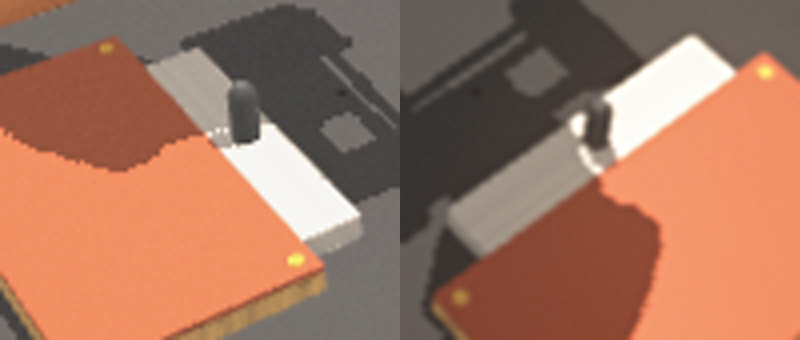

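arm_command(
  deltas=[
    {"dx": -0.165, "dy": -0.015, "dz": -0.083, "wx": -0.013, "wy": -0.012, "wz": -0.004},
    {"dx": -0.165, "dy": -0.015, "dz": -0.083, "wx": -0.013, "wy": -0.012, "wz": -0.004},
    {"dx": -0.165, "dy": -0.015, "dz": -0.083, "wx": -0.013, "wy": -0.012, "wz": -0.004},
    {"dx": -0.165, "dy": -0.015, "dz": -0.083, "wx": -0.013, "wy": -0.012, "wz": -0.004},
    {"dx": -0.165, "dy": -0.015, "dz": -0.083, "wx": -0.013, "wy": -0.012, "wz": -0.004},
  ],
)

```text
clock: 7.15
tool_pos: [0.4798, 0.2346, 0.2965]
eef_rot: [0.504, -0.502, 0.497, -0.497]
contact_force: [-1.4, 0.8, -0.9]
opening: 1.0
```

```bash
python3 - <<'E'
from plant import r
from h import *
import cv2
s=r.get_state();print(s["clock"],s["tool_pos"],s["contact_force"])
cv2.imwrite("pics/w2.png",r.snapshot("wrist")[:,:,::-1])
goal(r,[.4795,.229,.187],0)
E
```

```text
7.15 [0.47983519 0.23461438 0.29652796] [-1.44341696  0.82520623 -0.87700409]
d [ 0.002   0.1095 -0.0007] w [ 0.013  -0.002   0.0051]
```

View pics/w2.png

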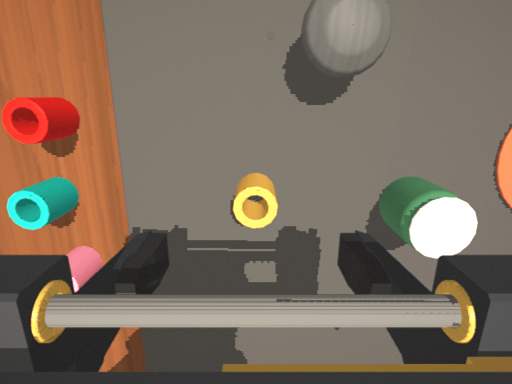

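```bash
python3 - <<'E'
from plant import r
from h import *
s=r.get_state();c=r.get_calibration("wrist")
print(s["clock"],s["tool_pos"],ray(c,(255.5,207),.055))
goal(r,[.4795,.229,.187],0)
E
```

```text
7.2 [0.48131262 0.2314801  0.29650915] [0.48074956 0.22651238 0.055     ]
d [ 0.002   0.1095 -0.0007] w [ 0.013  -0.002   0.0051]
```

arm_command(
  deltas=[
    {"dx": 0.002, "dy": 0.03, "dz": -0.001, "wx": 0.013, "wy": 0, "wz": 0.005},
    {"dx": 0.002, "dy": 0.06, "dz": -0.001, "wx": 0.013, "wy": 0, "wz": 0.005},
    {"dx": 0.002, "dy": 0.09, "dz": -0.001, "wx": 0.013, "wy": 0, "wz": 0.005},
    {"dx": 0.002, "dy": 0.109, "dz": -0.001, "wx": 0.013, "wy": 0, "wz": 0.005},
    {"dx": 0.002, "dy": 0.109, "dz": -0.001, "wx": 0.013, "wy": 0, "wz": 0.005},
  ],
)

```text
clock: 7.7
tool_pos: [0.4802, 0.2247, 0.1854]
eef_rot: [0.5, -0.502, 0.502, -0.496]
contact_force: [-0.3, 0.1, 0.4]
opening: 0.997
```

```bash
python3 - <<'E'
from plant import r
from h import *
import cv2
a=r.snapshot("scene")[:,:,::-1];b=r.snapshot("side")[:,:,::-1]
s=r.get_state();print(s["clock"],s["tool_pos"],s["contact_force"])
goal(r,[.4795,.229,.187],0)
x=cv2.resize(a[140:220,220:320],None,fx=4,fy=4,interpolation=cv2.INTER_CUBIC);y=cv2.resize(b[120:200,150:250],None,fx=4,fy=4,interpolation=cv2.INTER_CUBIC)
cv2.imwrite("pics/f1.png",cv2.hconcat([x,y]))
E
```

```text
7.8 [0.48076157 0.2260309  0.18782324] [-0.26034304 -0.01974726  0.55654681]
d [-0.003   0.0008 -0.0013] w [-0.0004 -0.0098  0.0017]
```

View pics/f1.png

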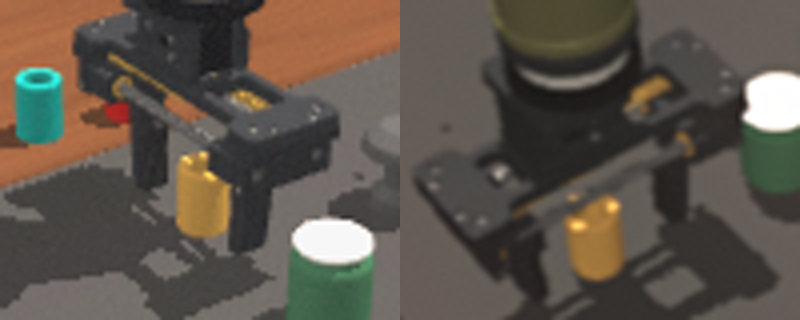

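arm_command(
  deltas=[
    {"dx": -0.003, "dy": 0.001, "dz": -0.001, "wx": 0, "wy": -0.01, "wz": 0},
    {"dx": -0.003, "dy": 0.001, "dz": -0.001, "wx": 0, "wy": -0.01, "wz": 0},
    {"dx": -0.003, "dy": 0.001, "dz": -0.001, "wx": 0, "wy": -0.01, "wz": 0},
    {"dx": -0.003, "dy": 0.001, "dz": -0.001, "wx": 0, "wy": -0.01, "wz": 0},
    {"dx": -0.003, "dy": 0.001, "dz": -0.001, "wx": 0, "wy": -0.01, "wz": 0},
  ],
)

```text
clock: 8.3
tool_pos: [0.4789, 0.2313, 0.1872]
eef_rot: [-0.5, 0.499, -0.499, 0.501]
contact_force: [0.1, -0.2, -0.6]
opening: 1.001
```

arm_command(
  deltas=[
    {"dx": 0, "dy": 0, "dz": 0, "wx": 0, "wy": 0, "wz": 0},
    {"dx": 0, "dy": 0, "dz": 0, "wx": 0, "wy": 0, "wz": 0},
    {"dx": 0, "dy": 0, "dz": 0, "wx": 0, "wy": 0, "wz": 0},
    {"dx": 0, "dy": 0, "dz": 0, "wx": 0, "wy": 0, "wz": 0},
    {"dx": 0, "dy": 0, "dz": 0, "wx": 0, "wy": 0, "wz": 0},
  ],
  claw=-1,
  grip_force=25,
)

```text
clock: 8.8
tool_pos: [0.4788, 0.2312, 0.1868]
eef_rot: [-0.501, 0.499, -0.499, 0.501]
contact_force: [-0.2, -0.4, 0.6]
opening: 0.572
```

arm_command(
  deltas=[
    {"dx": 0, "dy": 0, "dz": 0, "wx": 0, "wy": 0, "wz": 0},
    {"dx": 0, "dy": 0, "dz": 0, "wx": 0, "wy": 0, "wz": 0},
    {"dx": 0, "dy": 0, "dz": 0, "wx": 0, "wy": 0, "wz": 0},
    {"dx": 0, "dy": 0, "dz": 0, "wx": 0, "wy": 0, "wz": 0},
    {"dx": 0, "dy": 0, "dz": 0, "wx": 0, "wy": 0, "wz": 0},
  ],
)

```text
clock: 9.3
tool_pos: [0.4788, 0.2312, 0.1869]
eef_rot: [-0.501, 0.499, -0.499, 0.501]
contact_force: [-0.3, -0.5, 0.7]
opening: 0.369
```

```bash
python3 - <<'E'
from plant import r
from h import *
s=r.get_state();print(s["clock"],s["tool_pos"],s["contact_force"],s["opening"])
E
```

```text
9.3 [0.4788074  0.23124535 0.18687236] [-0.33201881 -0.45616966  0.67046034] 0.3694613892097628
```

arm_command(
  deltas=[
    {"dx": 0, "dy": -0.02, "dz": 0, "wx": 0, "wy": 0, "wz": 0},
    {"dx": 0, "dy": -0.05, "dz": 0, "wx": 0, "wy": 0, "wz": 0},
    {"dx": 0, "dy": -0.08, "dz": 0, "wx": 0, "wy": 0, "wz": 0},
    {"dx": 0.04, "dy": -0.1, "dz": 0, "wx": 0, "wy": 0, "wz": 0},
    {"dx": 0.08, "dy": -0.1, "dz": 0, "wx": 0, "wy": 0, "wz": 0},
  ],
)

```text
clock: 9.8
tool_pos: [0.4797, 0.1517, 0.289]
eef_rot: [-0.5, 0.498, -0.499, 0.504]
contact_force: [1.9, -0.7, -3.3]
opening: 0.371
```

arm_command(
  deltas=[
    {"dx": 0.04, "dy": 0, "dz": 0.02, "wx": 0, "wy": 0, "wz": 0},
    {"dx": 0.08, "dy": 0, "dz": 0.04, "wx": 0, "wy": 0, "wz": 0},
    {"dx": 0.11, "dy": 0, "dz": 0.06, "wx": 0, "wy": 0, "wz": 0},
    {"dx": 0.13, "dy": 0, "dz": 0.08, "wx": 0, "wy": 0, "wz": 0},
    {"dx": 0.13, "dy": 0, "dz": 0.08, "wx": 0, "wy": 0, "wz": 0},
  ],
)

```text
clock: 10.3
tool_pos: [0.5618, 0.0167, 0.2867]
eef_rot: [0.499, -0.499, 0.502, -0.499]
contact_force: [-0.5, -0.9, -2.1]
opening: 0.366
```

arm_command(
  deltas=[
    {"dx": 0.03, "dy": 0, "dz": 0, "wx": 0, "wy": 0, "wz": 0},
    {"dx": 0.05, "dy": 0, "dz": 0, "wx": 0, "wy": 0, "wz": 0},
    {"dx": 0.05, "dy": 0, "dz": 0, "wx": 0, "wy": 0, "wz": 0},
    {"dx": 0.05, "dy": 0, "dz": 0, "wx": 0, "wy": 0, "wz": 0},
    {"dx": 0.05, "dy": 0, "dz": 0, "wx": 0, "wy": 0, "wz": 0},
  ],
)

```text
clock: 10.8
tool_pos: [0.5594, -0.0268, 0.2864]
eef_rot: [-0.501, 0.499, -0.498, 0.502]
contact_force: [0.5, 1.0, -1.8]
opening: 0.366
```

```bash
python3 - <<'E'
from plant import r
from h import *
import cv2
s=r.get_state();print(s["clock"],s["tool_pos"],s["contact_force"],s["opening"])
a=r.snapshot("scene")[:,:,::-1];b=r.snapshot("side")[:,:,::-1];w=r.snapshot("wrist")[:,:,::-1]
s=r.get_state();print(s["clock"],s["tool_pos"])
cv2.imwrite("pics/g_s.png",a);cv2.imwrite("pics/g_d.png",b);cv2.imwrite("pics/g_w.png",w)
E
```

```text
10.8 [ 0.55944434 -0.02682355  0.28644391] [ 0.46036905  1.00262373 -1.77163117] 0.36574151364922164
10.95 [ 0.55962913 -0.02719723  0.28659093]
```

View pics/g_s.png

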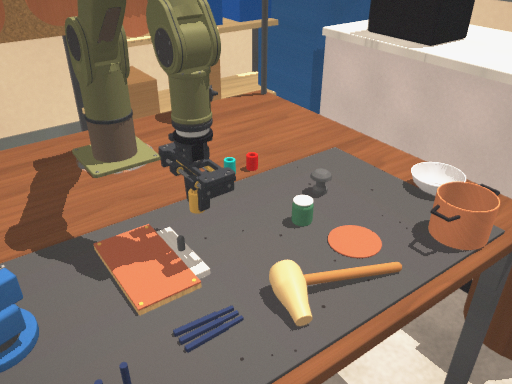

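View pics/g_d.png

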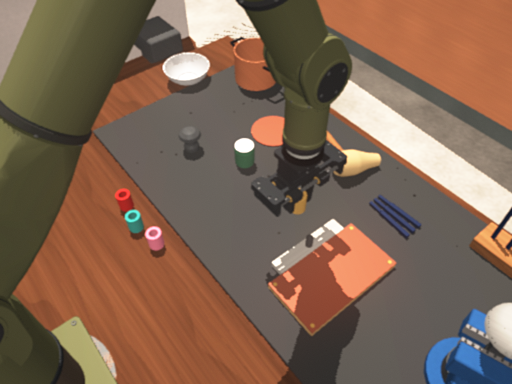

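View pics/g_w.png

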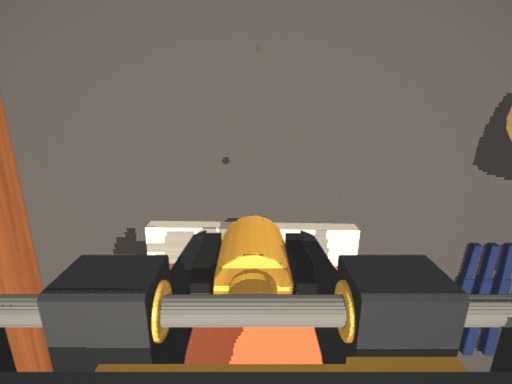

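```bash
python3 - <<'E'
import cv2
f=lambda n,y,x,h,w:cv2.resize(cv2.imread(n)[y:y+h,x:x+w],None,fx=8,fy=8,interpolation=cv2.INTER_CUBIC)
cv2.imwrite("pics/k1.png",cv2.hconcat([f("pics/e.png",225,160,50,50),f("pics/ed.png",225,385-100,50,50)]))
cv2.imwrite("pics/k2.png",cv2.hconcat([f("pics/g_s.png",175,170,50,50),f("pics/g_d.png",175,275,50,50)]))
cv2.imwrite("pics/k3.png",cv2.resize(cv2.imread("pics/g_w.png")[200:330,140:370],None,fx=3.4,fy=3.4,interpolation=cv2.INTER_CUBIC))
E
```

```text
(no output)
```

View pics/k1.png

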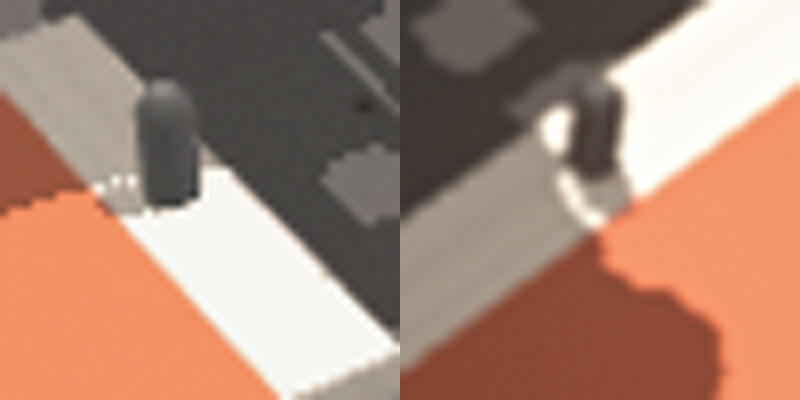

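View pics/k2.png

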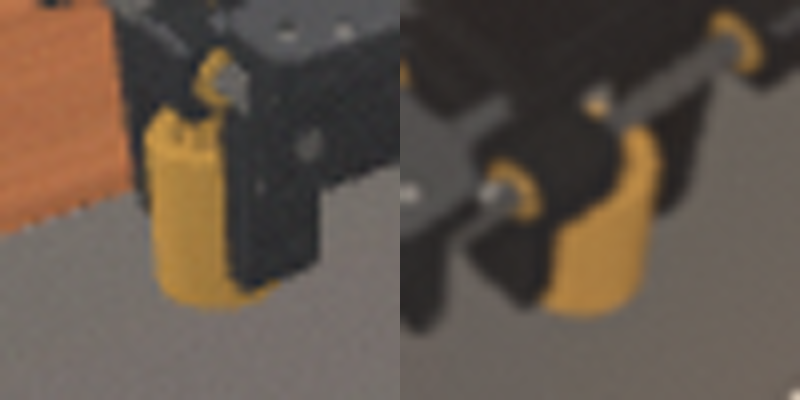

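View pics/k3.png

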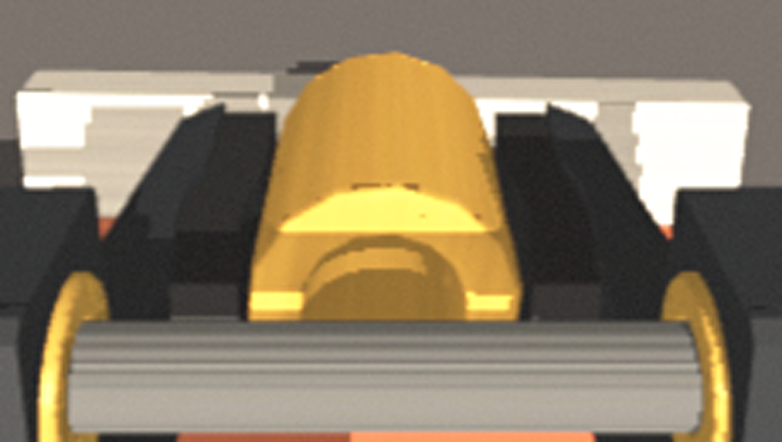

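```bash
python3 - <<'E'
from plant import r
from h import *
from scipy.optimize import least_squares
np.set_printoptions(precision=4,suppress=True)
A=r.get_calibration("scene");B=r.get_calibration("side");W=r.get_calibration("wrist")
t=np.linspace(0,2*np.pi,200)
def circ(c,x,y,z,rad): return np.array([proj(c,(x+rad*np.cos(q),y+rad*np.sin(q),z)) for q in t])
def fit(c,meas,x0):
    # meas: list of (z,rad,kind,value)
    def f(p):
        o=[]
        for z,rad,k,v in meas:
            P=circ(c,p[0],p[1],z,rad);o.append({'L':P[:,0].min(),'R':P[:,0].max(),'B':P[:,1].max(),'T':P[:,1].min()}[k]-v)
        return o
    s=least_squares(f,x0,diff_step=1e-4);return s.x,s.fun
x0=[.56,-.07]
a=lambda v:160+v/8; b=lambda v:225+v/8
print("spig scene",fit(A,[(.026,.008,'L',a(143)),(.026,.008,'R',a(200)),(.026,.008,'B',b(208)),(.060,.004,'T',b(79))],x0))
a2=lambda v:285+(v-400)/8
print("spig side",fit(B,[(.026,.008,'L',a2(568)),(.054,.008,'R',a2(624)),(.026,.008,'B',b(182)),(.060,.004,'T',b(76))],x0))
zb=.1097
x0=[.56,-.03]
a=lambda v:170+v/8; b=lambda v:175+v/8
print("slv scene",fit(A,[(zb,.017,'L',a(157)),(zb+.045,.017,'L',a(146)),(zb,.017,'B',b(310))],x0))
a2=lambda v:275+(v-400)/8
print("slv side",fit(B,[(zb,.017,'R',a2(640)),(zb+.045,.017,'R',a2(661)),(zb,.017,'B',b(318))],x0))
u=lambda p:(p[0]/3.4+140,p[1]/3.4+200)
for p,z in [((18,92),.026),((748,104),.026),((33,72),.01),((733,82),.01)]:print("bar+y",ray(W,u(p),z))
# sleeve in wrist: bottom circle sides L 280?, top arc
P=lambda v:v/3.4
print("slv wrist",fit(W,[(zb,.017,'T',200+52/3.4),(zb+.045,.017,'L',140+248/3.4),(zb+.045,.017,'R',140+521/3.4)],x0))
print(r.get_state()["tool_pos"])
E
```

```text
spig scene (array([ 0.56  , -0.0717]), array([-0.2237,  0.2243,  0.1119, -0.1219]))
spig side (array([ 0.558, -0.076]), array([-0.8463,  0.8265,  0.1709, -0.1843]))
slv scene (array([ 0.561 , -0.0261]), array([ 0.0713, -0.0696, -0.0004]))
slv side (array([ 0.558 , -0.0306]), array([ 0.4231, -0.4072,  0.0014]))
bar+y [ 0.4702 -0.0557  0.026 ]
bar+y [ 0.6491 -0.0581  0.026 ]
bar+y [ 0.4687 -0.057   0.01  ]
bar+y [ 0.6505 -0.059   0.01  ]
slv wrist (array([ 0.5596, -0.0294]), array([ 0.0985, -0.9324,  0.9333]))
[ 0.5596 -0.0272  0.2866]
```

arm_command(
  deltas=[
    {"dx": 0.02, "dy": 0, "dz": 0, "wx": 0, "wy": 0, "wz": 0},
    {"dx": 0.04, "dy": 0, "dz": 0, "wx": 0, "wy": 0, "wz": 0},
    {"dx": 0.0455, "dy": 0.01, "dz": 0, "wx": 0, "wy": 0, "wz": 0},
    {"dx": 0.0455, "dy": 0.025, "dz": 0, "wx": 0, "wy": 0, "wz": 0},
    {"dx": 0.0455, "dy": 0.035, "dz": 0, "wx": 0, "wy": 0, "wz": 0},
  ],
)

```text
clock: 11.45
tool_pos: [0.5595, -0.0731, 0.2502]
eef_rot: [-0.501, 0.5, -0.498, 0.501]
contact_force: [0.7, 0.9, -2.5]
opening: 0.367
```

arm_command(
  deltas=[
    {"dx": 0, "dy": 0, "dz": 0, "wx": 0, "wy": 0, "wz": 0},
    {"dx": 0, "dy": 0, "dz": 0, "wx": 0, "wy": 0, "wz": 0},
    {"dx": 0, "dy": 0, "dz": 0, "wx": 0, "wy": 0, "wz": 0},
    {"dx": 0, "dy": 0, "dz": 0, "wx": 0, "wy": 0, "wz": 0},
    {"dx": 0, "dy": 0, "dz": 0, "wx": 0, "wy": 0, "wz": 0},
  ],
)

```text
clock: 11.95
tool_pos: [0.56, -0.074, 0.2521]
eef_rot: [-0.5, 0.499, -0.499, 0.501]
contact_force: [0.3, -0.9, -2.7]
opening: 0.364
```

```bash
python3 - <<'E'
from plant import r
from h import *
import cv2
s=r.get_state();print(s["clock"],s["tool_pos"],s["contact_force"],s["opening"])
a=r.snapshot("scene")[:,:,::-1];b=r.snapshot("side")[:,:,::-1]
goal(r,[.5593,-.0726,.2516],0)
x=cv2.resize(a[200:270,145:215],None,fx=5.7,fy=5.7,interpolation=cv2.INTER_CUBIC);y=cv2.resize(b[200:270,275:345],None,fx=5.7,fy=5.7,interpolation=cv2.INTER_CUBIC)
cv2.imwrite("pics/m1.png",cv2.hconcat([x,y]))
E
```

```text
11.95 [ 0.56000802 -0.07396929  0.25205612] [ 0.26688817 -0.93647583 -2.66240336] 0.36397924831024514
d [-0.0015  0.0003 -0.0006] w [-0.0007  0.0042 -0.0011]
```

View pics/m1.png

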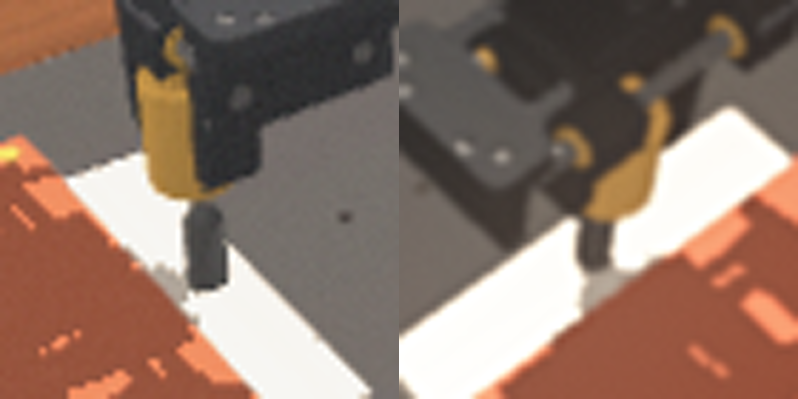

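```bash
python3 - <<'E'
from plant import r
from h import *
import cv2
a=r.snapshot("scene")[:,:,::-1];b=r.snapshot("side")[:,:,::-1]
s=r.get_state();print(s["tool_pos"])
x=cv2.resize(a[210:255,160:205],None,fx=10,fy=10,interpolation=cv2.INTER_CUBIC);y=cv2.resize(b[215:260,290:325],None,fx=10,fy=10,interpolation=cv2.INTER_CUBIC)
A=r.get_calibration("scene");B=r.get_calibration("side")
x=np.ascontiguousarray(x);y=np.ascontiguousarray(y)
t=np.linspace(0,2*np.pi,60)
def dr(im,c,p,z,rad,ox,oy,col):
    P=np.array([(proj(c,(p[0]+rad*np.cos(q),p[1]+rad*np.sin(q),z))-[ox,oy])*10+5 for q in t]);cv2.polylines(im,[P.astype(int)],True,col,1)
zb=.010+s["tool_pos"][2]-.1869
dA=s["tool_pos"][:2]-[.5596,-.0272]
for im,c,ps,pl,ox,oy in [(x,A,(.560,-.0717),(.561,-.0261),160,210),(y,B,(.558,-.076),(.558,-.0306),290,215)]:
    dr(im,c,ps,.026,.008,ox,oy,(255,0,0));dr(im,c,ps,.054,.008,ox,oy,(255,0,0))
    pl=np.array(pl)+dA; dr(im,c,pl,zb,.017,ox,oy,(0,255,0)); dr(im,c,pl,zb+.045,.017,ox,oy,(0,255,0));print(pl-np.array(ps))
cv2.imwrite("pics/m2.png",cv2.hconcat([x,y]))
E
```

```text
[ 0.55985695 -0.07408034  0.25177983]
[ 0.00125695 -0.00128034]
[ 0.00025695 -0.00148034]
```

View pics/m2.png

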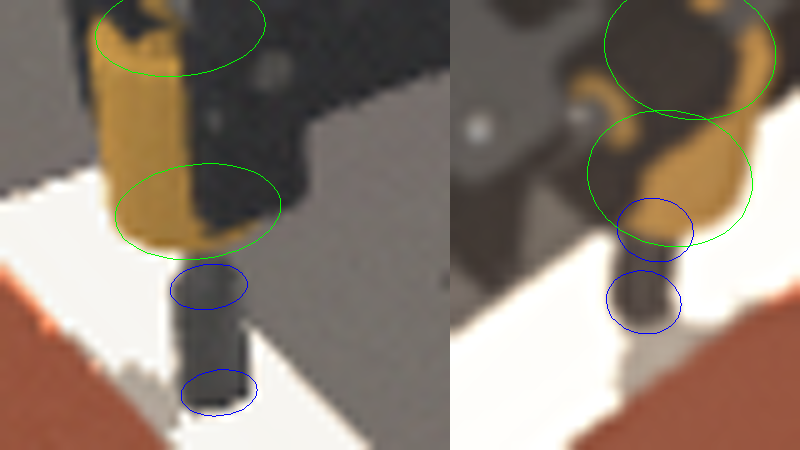

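```bash
cat >> h.py <<'E'
from scipy.optimize import least_squares
_t=np.linspace(0,2*np.pi,200)
def fit(c,meas,x0):
    def f(p):
        o=[]
        for z,rad,k,v in meas:
            P=np.array([proj(c,(p[0]+rad*np.cos(q),p[1]+rad*np.sin(q),z)) for q in _t]);o.append({'L':P[:,0].min(),'R':P[:,0].max(),'B':P[:,1].max(),'T':P[:,1].min()}[k]-v)
        return o
    s=least_squares(f,x0,diff_step=1e-4);return s.x,s.fun
E
python3 - <<'E'
from plant import r
from h import *
np.set_printoptions(precision=4,suppress=True)
A=r.get_calibration("scene");B=r.get_calibration("side")
X=lambda v:160+(v-5)/10;Y=lambda v:210+(v-5)/10
U=lambda v:290+(v-455)/10;V=lambda v:215+(v-5)/10
zb=.0749;x0=[.56,-.07]
print(fit(A,[(zb,.017,'L',X(108)),(zb+.045,.017,'L',X(90)),(zb,.017,'B',Y(250))],x0))
print(fit(A,[(.054,.008,'L',X(172)),(.054,.008,'R',X(246)),(.026,.008,'L',X(178)),(.026,.008,'R',X(250)),(.026,.008,'B',Y(408))],x0))
print(fit(B,[(zb,.017,'R',U(750)),(zb+.045,.017,'R',U(772)),(zb,.017,'B',V(242))],x0))
print(fit(B,[(.026,.008,'L',U(612)),(.026,.008,'R',U(675)),(.026,.008,'B',V(324))],x0))
E
```

```text
(array([ 0.5576, -0.0726]), array([ 0.1026, -0.1001, -0.0006]))
(array([ 0.5572, -0.0708]), array([-0.4017, -0.1316,  0.0933,  0.4486, -0.0087]))
(array([ 0.5586, -0.0763]), array([-0.0688,  0.0662, -0.0003]))
(array([ 0.5597, -0.0741]), array([-0.5718,  0.5712, -0.0073]))
```

arm_command(
  deltas=[
    {"dx": -0.0018, "dy": 0, "dz": 0, "wx": 0, "wy": 0, "wz": 0},
    {"dx": -0.0018, "dy": 0.005, "dz": 0, "wx": 0, "wy": 0, "wz": 0},
    {"dx": -0.0018, "dy": 0.01, "dz": 0, "wx": 0, "wy": 0, "wz": 0},
    {"dx": -0.0018, "dy": 0.015, "dz": 0, "wx": 0, "wy": 0, "wz": 0},
    {"dx": -0.0018, "dy": 0.02, "dz": 0, "wx": 0, "wy": 0, "wz": 0},
  ],
)

```text
clock: 12.65
tool_pos: [0.5597, -0.0722, 0.2309]
eef_rot: [-0.501, 0.5, -0.499, 0.501]
contact_force: [-0.2, 0.4, -2.6]
opening: 0.366
```

arm_command(
  deltas=[
    {"dx": 0, "dy": 0.002, "dz": 0, "wx": 0, "wy": 0, "wz": 0},
    {"dx": 0, "dy": 0.004, "dz": 0, "wx": 0, "wy": 0, "wz": 0},
    {"dx": 0, "dy": 0.006, "dz": 0, "wx": 0, "wy": 0, "wz": 0},
    {"dx": 0, "dy": 0.006, "dz": 0, "wx": 0, "wy": 0, "wz": 0},
    {"dx": 0, "dy": 0.006, "dz": 0, "wx": 0, "wy": 0, "wz": 0},
  ],
)

```text
clock: 13.15
tool_pos: [0.5599, -0.0722, 0.2257]
eef_rot: [-0.501, 0.499, -0.499, 0.501]
contact_force: [0.4, -0.1, -2.6]
opening: 0.367
```

```bash
python3 - <<'E'
from plant import r
from h import *
import cv2
s=r.get_state();print(s["clock"],s["tool_pos"],s["contact_force"],s["moment"],s["opening"])
a=r.snapshot("scene")[:,:,::-1];b=r.snapshot("side")[:,:,::-1]
x=cv2.resize(a[210:260,155:205],None,fx=8,fy=8,interpolation=cv2.INTER_CUBIC);y=cv2.resize(b[210:260,285:335],None,fx=8,fy=8,interpolation=cv2.INTER_CUBIC)
cv2.imwrite("pics/n1.png",cv2.hconcat([x,y]))
E
```

```text
13.15 [ 0.5598704  -0.07223293  0.22565999] [ 0.44442922 -0.09315649 -2.63022447] [-0.08690599  0.10431373  0.06030186] 0.3666653279881026
```

View pics/n1.png

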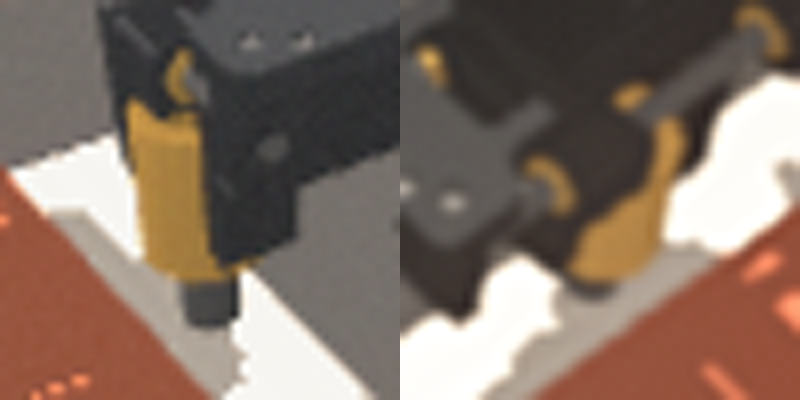

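The sleeve is around the spigot with no side force. I'll keep lowering.

arm_command(
  deltas=[
    {"dx": 0, "dy": 0.004, "dz": 0, "wx": 0, "wy": 0, "wz": 0},
    {"dx": 0, "dy": 0.008, "dz": 0, "wx": 0, "wy": 0, "wz": 0},
    {"dx": 0, "dy": 0.012, "dz": 0, "wx": 0, "wy": 0, "wz": 0},
    {"dx": 0, "dy": 0.016, "dz": 0, "wx": 0, "wy": 0, "wz": 0},
    {"dx": 0, "dy": 0.019, "dz": 0, "wx": 0, "wy": 0, "wz": 0},
  ],
)

```text
clock: 13.75
tool_pos: [0.5597, -0.0722, 0.2061]
eef_rot: [-0.501, 0.5, -0.499, 0.501]
contact_force: [1.0, 0.4, -2.6]
opening: 0.372
```

arm_command(
  deltas=[
    {"dx": 0, "dy": 0.001, "dz": 0, "wx": 0, "wy": 0, "wz": 0},
    {"dx": 0, "dy": 0.002, "dz": 0, "wx": 0, "wy": 0, "wz": 0},
    {"dx": 0, "dy": 0.003, "dz": 0, "wx": 0, "wy": 0, "wz": 0},
    {"dx": 0, "dy": 0.004, "dz": 0, "wx": 0, "wy": 0, "wz": 0},
    {"dx": 0, "dy": 0.004, "dz": 0, "wx": 0, "wy": 0, "wz": 0},
  ],
)

```text
clock: 14.25
tool_pos: [0.5599, -0.0722, 0.2029]
eef_rot: [-0.501, 0.499, -0.499, 0.501]
contact_force: [-1.5, 0.5, 0.9]
opening: 0.367
```

arm_command(
  deltas=[
    {"dx": 0, "dy": 0.001, "dz": 0, "wx": 0, "wy": 0, "wz": 0},
    {"dx": 0, "dy": 0.001, "dz": 0, "wx": 0, "wy": 0, "wz": 0},
    {"dx": 0, "dy": 0.001, "dz": 0, "wx": 0, "wy": 0, "wz": 0},
    {"dx": 0, "dy": 0.001, "dz": 0, "wx": 0, "wy": 0, "wz": 0},
    {"dx": 0, "dy": 0.001, "dz": 0, "wx": 0, "wy": 0, "wz": 0},
  ],
)

```text
clock: 14.75
tool_pos: [0.5598, -0.0722, 0.2028]
eef_rot: [-0.5, 0.499, -0.499, 0.501]
contact_force: [-1.0, 0.9, 9.6]
opening: 0.369
```

arm_command(
  deltas=[
    {"dx": 0, "dy": 0, "dz": 0, "wx": 0, "wy": 0, "wz": 0},
    {"dx": 0, "dy": 0, "dz": 0, "wx": 0, "wy": 0, "wz": 0},
    {"dx": 0, "dy": 0, "dz": 0, "wx": 0, "wy": 0, "wz": 0},
    {"dx": 0, "dy": 0, "dz": 0, "wx": 0, "wy": 0, "wz": 0},
    {"dx": 0, "dy": 0, "dz": 0, "wx": 0, "wy": 0, "wz": 0},
  ],
  claw=0.3,
)

```text
clock: 15.25
tool_pos: [0.5598, -0.0722, 0.2015]
eef_rot: [-0.501, 0.499, -0.499, 0.501]
contact_force: [0.9, -1.1, 0.2]
opening: 0.647
```

arm_command(
  deltas=[
    {"dx": 0, "dy": 0, "dz": 0, "wx": 0, "wy": 0, "wz": 0},
    {"dx": 0, "dy": -0.02, "dz": 0, "wx": 0, "wy": 0, "wz": 0},
    {"dx": 0, "dy": -0.05, "dz": 0, "wx": 0, "wy": 0, "wz": 0},
    {"dx": 0, "dy": -0.09, "dz": 0, "wx": 0, "wy": 0, "wz": 0},
    {"dx": 0, "dy": -0.12, "dz": 0, "wx": 0, "wy": 0, "wz": 0},
  ],
)

```text
clock: 15.75
tool_pos: [0.5599, -0.0724, 0.3235]
eef_rot: [-0.5, 0.499, -0.499, 0.501]
contact_force: [1.4, 0.4, 0.2]
opening: 0.65
```

arm_command(
  deltas=[
    {"dx": -0.04, "dy": 0, "dz": 0, "wx": 0, "wy": 0, "wz": 0},
    {"dx": -0.08, "dy": 0, "dz": 0, "wx": 0, "wy": 0, "wz": 0},
    {"dx": -0.12, "dy": 0, "dz": 0, "wx": 0, "wy": 0, "wz": 0},
    {"dx": -0.14, "dy": 0, "dz": 0, "wx": 0, "wy": 0, "wz": 0},
    {"dx": -0.14, "dy": 0, "dz": 0, "wx": 0, "wy": 0, "wz": 0},
  ],
)

```text
clock: 16.25
tool_pos: [0.559, 0.0721, 0.3216]
eef_rot: [-0.502, 0.498, -0.497, 0.503]
contact_force: [0.5, 0.4, 0.4]
opening: 0.651
```

```bash
python3 - <<'E'
from plant import r
from h import *
import cv2,pickle
s=r.get_state();print(s["clock"],s["tool_pos"],s["contact_force"],s["opening"])
c=r.get_calibration("wrist");pickle.dump(c,open("w9.pkl","wb"))
w=r.snapshot("wrist")[:,:,::-1]
a=r.snapshot("scene")[:,:,::-1];b=r.snapshot("side")[:,:,::-1]
x=cv2.resize(a[210:300,120:220],None,fx=4,fy=4,interpolation=cv2.INTER_CUBIC);y=cv2.resize(b[200:290,260:360],None,fx=4,fy=4,interpolation=cv2.INTER_CUBIC)
cv2.imwrite("pics/p1.png",cv2.hconcat([x,y]));cv2.imwrite("pics/p_w.png",w);cv2.imwrite("pics/p_s.png",a)
E
```

```text
16.25 [0.55904276 0.07207867 0.32163738] [0.46609836 0.38830245 0.3557454 ] 0.6508009887092924
```

View pics/p1.png

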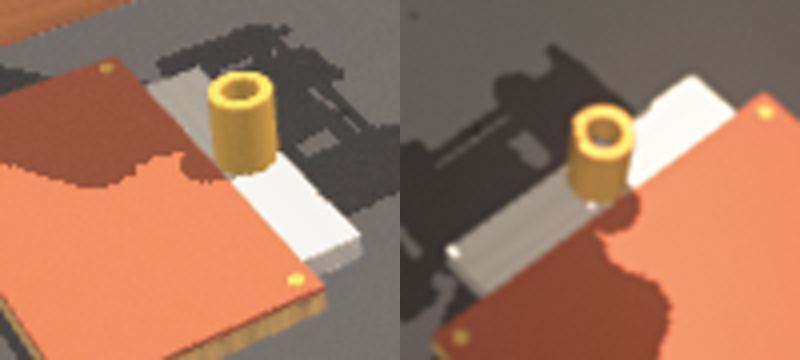

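View pics/p_w.png

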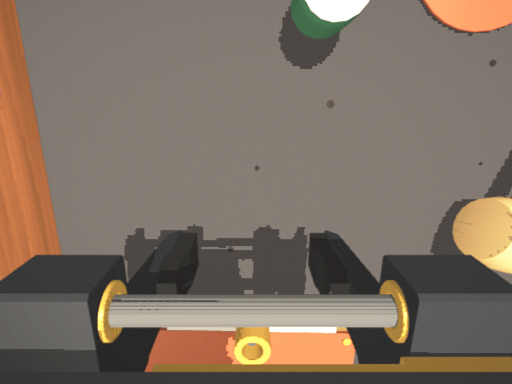

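View pics/p_s.png

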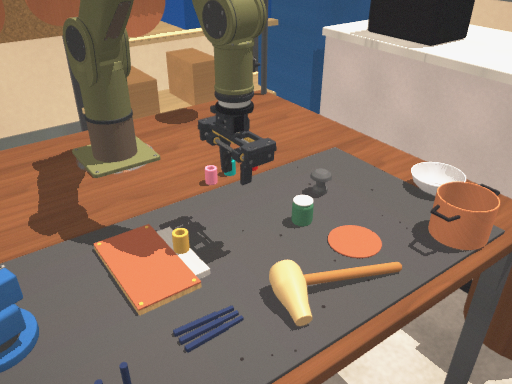

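```bash
python3 - <<'E'
from plant import r
from h import *
import cv2
b=r.snapshot("side")[:,:,::-1]
a=r.snapshot("scene")[:,:,::-1]
f=lambda im,y,x:cv2.resize(im[y:y+32,x:x+40],None,fx=9,fy=9,interpolation=cv2.INTER_CUBIC)
cv2.imwrite("pics/q.png",cv2.vconcat([cv2.hconcat([f(b,245,262),f(b,213,318)]),cv2.hconcat([f(a,220,148),f(a,255,180)])]))
E
```

```text
(no output)
```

View pics/q.png

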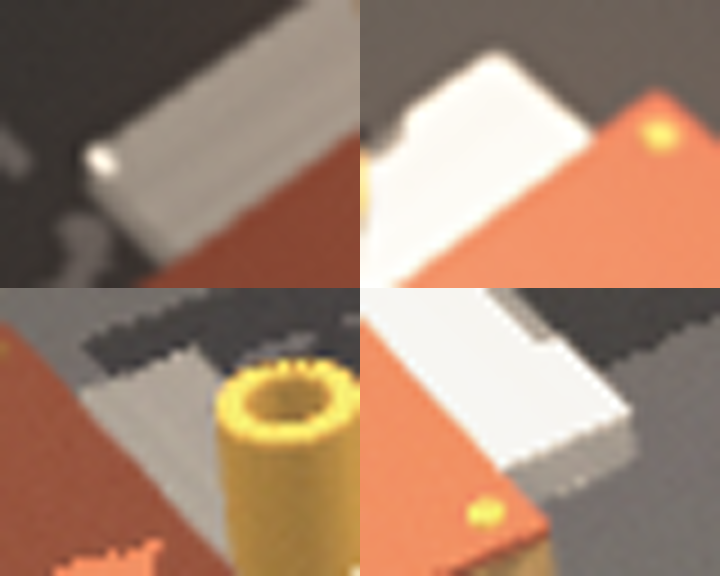

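Both ends of the seam are closed in both views, and the sleeve is seated. I'm handing the job in.

```bash
python3 - <<'E'
from plant import r
print(r.get_state()["clock"]);print(r.finish_job())
E
```

```text
16.5
the job is handed in; nothing more can be done
None
```

The bar is flush against the board and the brass sleeve is fully down on it. I handed the job in at 16.5 s; no verdict is reported.

- **Bar:** I slid it about 4 cm to the board with both open fingertips, then pressed each end in turn at about 20 N. In the last pictures the seam is closed at both ends in the scene and side views.
- **Sleeve:** I lowered it at about 4 cm/s or less. It touched down at the expected height, within about 1 mm, and I pressed to about 10 N before opening the gripper. It stands upright around the spigot, and the arm is clear of everything.
- **Other things:** by eye they look unmoved in the scene picture. I did not measure them.

**Checks that disagreed:**
- The scene and side cameras differed by about 4–5 mm in absolute position, so I aligned the sleeve to the spigot using offsets within each camera.
- My first estimate of that alignment was about 2 mm off. I corrected it before inserting the sleeve.
- At the first press only the −x finger was pushing, so I turned the tool slightly to press the +x end as well.

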